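# Put the lathe tools back in their foam nests

## Task

The four colour-marked lathe tools lie about on the trolley. Put each one into the foam nest whose recess has its colour and shape (blue sleeve, green block, red turning tool, yellow boring bar), right way up as it stands or lies now and sitting flat on the recess floor, with all four left there in the end. Do not knock the dial gauge that lies among them out of its place.

Things in the scene. Friction and masses are not known exactly. Their poses are not given: they have to be found in the camera images.
- sleeve: Bright steel reducer sleeve standing upright, about 0.35 kg: round body 36 mm across and 60 mm high with a 44 mm foot flange 12 mm thick, blue band near the top and blue ring round the black bore on top. Origin at the centre of its underside, z up; round, so yaw is of no matter.
- block: Square steel bar-holder block standing upright, about 0.5 kg: 40 x 40 mm, 50 mm high, green top with a round black bore. Origin at the centre of its underside, x and y along its sides, z up.
- turning_tool: Dark square-shank turning tool lying flat, about 0.55 kg: 115 mm long along its x, shank 25 mm wide (y) and 25 mm high (the head, at the +x end, is narrower with a small gold insert on top reaching 29 mm); red tape round the shank near the -x end, the tape covering 25 to 47 mm behind the origin. Origin under the middle of its length and of the shank's width, on its underside; z up. The middle of the shank can be gripped across y.
- boring_bar: Round bright steel boring bar lying on its flat, about 0.38 kg: 28 mm diameter, 85 mm long along its x, axis 14 mm above its underside, ground flat below so that it does not roll; yellow tape near the -x end, small gold insert at the +x end. Origin under the middle of its length, on its underside; z up.
- nest_blue: Nest for the sleeve. Fixed black foam block 150 (x) x 85 (y) x 14 mm high; origin at the centre of its underside, z up. In the middle of its top is a recess 6 mm deep (its floor is 8 mm above the table, and coloured) that leaves about 8 mm all round the tool: round, 60 mm across, blue floor.
- nest_green: Nest for the block. Fixed black foam block 150 (x) x 85 (y) x 14 mm high; origin at the centre of its underside, z up. In the middle of its top is a recess 6 mm deep (its floor is 8 mm above the table, and coloured) that leaves about 8 mm all round the tool: square, 56 x 56 mm, sides along the block's x and y, green floor.
- nest_red: Nest for the turning tool. Fixed black foam block 150 (x) x 85 (y) x 14 mm high; origin at the centre of its underside, z up. In the middle of its top is a recess 6 mm deep (its floor is 8 mm above the table, and coloured) that leaves about 8 mm all round the tool: 131 mm along x by 41 mm along y, red floor. The tool may lie either way round. Fingers wider than the 8 mm gap should hold the tool with their tips at least 8 mm above its underside, so as not to strike the foam.
- nest_yellow: Nest for the boring bar. Fixed black foam block 150 (x) x 85 (y) x 14 mm high; origin at the centre of its underside, z up. In the middle of its top is a recess 6 mm deep (its floor is 8 mm above the table, and coloured) that leaves about 8 mm all round the tool: 101 mm along x by 44 mm along y, yellow floor. The bar may lie either way round. Fingers wider than the 8 mm gap should hold the bar with their tips at least 8 mm above its underside, so as not to strike the foam.
- gauge: Dial gauge lying loose on the table, face up: steel case 42 mm across, 16 mm high, white face, with an 8 mm stem reaching 40 mm from the centre along its -x. Origin at the centre of the case's underside. To be left alone.
Not all that is in view belongs to the job. What is shaped like the nest_red but pink or purple is not meant.

How it is judged (in metres and radians):
At the end, for the whole second after the job is handed in: Each tool is in the nest of its colour: its origin within 14 mm of the nest's centre seen from above, its underside on the recess floor (5 to 10.5 mm above the nest's underside), right way up within 0.1 rad, and at rest (under 20 mm/s and 0.2 rad/s) (horizontal distance between sleeve and nest_blue below 0.014 m and z of sleeve in the frame of nest_blue between 0.005 and 0.0105 m and angle between each of sleeve, block, turning_tool, boring_bar's own z axis and vertical below 0.1 rad and linear speed of each of sleeve, block, turning_tool, boring_bar below 0.02 m/s and angular speed of each of sleeve, block, turning_tool, boring_bar below 0.2 rad/s and horizontal distance between block and nest_green below 0.014 m and z of block in the frame of nest_green between 0.005 and 0.0105 m and horizontal distance between turning_tool and nest_red below 0.014 m and z of turning_tool in the frame of nest_red between 0.005 and 0.0105 m and horizontal distance between boring_bar and nest_yellow below 0.014 m and z of boring_bar in the frame of nest_yellow between 0.005 and 0.0105 m); the robot touches nothing.
It fails at once if the dial gauge is knocked more than 15 mm out of its place (distance of gauge from where it was at the start of the episode above 0.015 m).
It also fails if it takes over 106 s, if anything falls off the work surface, if the arm or the gripper's body presses on something with over 40 N, if the wrist force passes 120 N, or if a joint passes its speed limit or range.

## Robot

A 7-joint arm with a two-finger parallel gripper is mounted at the origin on the work surface. World frame = base frame: x ahead of the robot, y to its left, z up, the work surface at z = 0. Lengths are in m, angles in degrees, forces in N, time in s.
With the tool pointing down it reaches from about 0.425 to 0.875 m from the base axis. Payload 4.7 kg.
Tool frame: the origin (TCP) lies midway between the tips of the shut fingers; the grasp point (between the pads) lies 19 mm behind it; z points along the fingers, x is the direction in which the jaws open and shut, and the axes are right-handed (so a half turn about z gives the same grasp; the last joint's range is limited). The gripper opens to 87 mm and grips with 3 to 60 N. Pads are 19 mm wide; open, the fingers measure 117 mm over their backs; the gripper's body (75 mm by 190 mm) begins 51 mm behind the grasp point.
Start: joints at [-66.916, 18.392, -4.016, 83.108, 1.295, 78.541, -3.26], TCP at [0.246, 0.601, 0.223] pointing down, gripper open.
Joint ranges: [-163.93, 163.93], [-17.29, 119.83], [-79.2, 71.16], [3.27, 140.29], [-89.18, 269.18], [5.43, 117.66], [-154.24, 154.24]. Speed limits (degrees/s): [147.25, 147.25, 180, 180, 180, 180, 180].

## Interface

Orientations are given as [roll, pitch, yaw] about the fixed x, y, z axes, in that order (R = Rz(yaw) Ry(pitch) Rx(roll)).
In Python, from cell import telemetry, optics, env gives the robot as it stands.
- The arm moves only by the tool arm_command, never from a script. Its arguments are lists of equal length, an entry for each row: "translation": the shift along the tool's x, y, z in cm, a list of three; "twist": the turn about the tool's z in degrees. In form: {"translation": [[x, y, z], ...], "twist": [twist, ...]}. A call has 1 to 10 rows; each row shifts and turns the pose as measured when the row begins, along the tool's axes as they then stand; what a row does not reach is not made up. A row lasts 1/8 s, in which the tool goes at most 62.5 mm and 10.7 degrees, less where a joint would pass 70% of its speed; a pose out of reach is approached as far as the arm can. A call is refused whole if a number of a shift passes 6.25 or a number of a turn 10.7, either way. A call with a gripper value outside its range is refused whole. "grip" is the opening in per cent of the stroke, from 0 (shut) to 100 (fully open), set as the call begins (left out, the last holds). The fingers move at their own pace and stop on an object; "force" is the grip in N (left out, the last holds). Time passes only in rows, so rows that do not move let the fingers close. It gives the time, the measured TCP pose, the force and the opening at its end, in the units of the state.
- telemetry.get_obs(): the state, without advancing time (a new reading comes with each control period).
- optics.read_camera(name): name is "side" or "top"; returns a dict with "img" (480x640x3 uint8, blue, green, red), "fx", "fy", "cx", "cy" (pixels), "extrinsics" (4x4, takes a point from camera to world coordinates). Camera axes: x right, y up, looking along -z (the intrinsics and any distortion apply to the point x, -y, -z); pixel columns grow to the right and rows downward; lengths in m; the calibration is good to about 2 mm. A picture is of the moment at which its call begins. There is no depth.
- env.sign_off(): hands the job in, once; it reports no verdict.
The state is a dict: "time_s": time; "qpos": joint angles; "joint_velocities": joint speeds; "effort": joint torques, N m; "tool_pos": TCP position; "tool_rot": TCP orientation; "force": force on the tool from outside, world axes, zero at the start; "wrist_torque": the same for the moment, N m; "grip_width": finger opening in m.
Only numpy, scipy, OpenCV 4.12 (cv2) and the standard library are available. Lean on these libraries where they do the work, as an engineer would, in place of code of your own. Each camera call takes 0.05 s, during which the arm holds its last target. There are 200 camera calls.

## Working session

There is one attempt and no reset: what is moved stays moved. The work goes in short steps, Python scripts to look and compute and a tool call to move; the robot and the scene stay as the last step left them, time stands still between calls to the robot, and variables do not carry over. Pictures are saved under pics/ and viewed, about 12 in all and at most 16, crops included, and the job is handed in when it is done.

Besides the shell and the picture viewer there is one more tool, called as name([rows], argument=value, ...), one row to a line, values as JSON. arm_command: Moves the arm, as the interface text tells. Its arguments: {"type":"object","properties":{"translation":{"type":"array","items":{"type":"array","items":{"type":"number"}}},"twist":{"type":"array","items":{"type":"number"}},"grip":{"type":"number"},"force":{"type":"number"}},"required":["translation","twist"]}

```bash
ls; mkdir -p pics; python3 - <<'E'
from cell import telemetry, optics, env
import cv2, numpy as np
np.set_printoptions(precision=4,suppress=True)
for n in("top","side"):
    c=optics.read_camera(n); cv2.imwrite(f"pics/{n}0.png",c["img"]); print(n,[k for k in c],c["fx"],c["fy"],c["cx"],c["cy"]); print(c["extrinsics"])
    print({k:v for k,v in c.items() if k not in("img","extrinsics")})
print(telemetry.get_obs())
E
```

```text
pics
top ['img', 'fx', 'fy', 'cx', 'cy', 'extrinsics'] 516.8052334567919 516.8052334567919 321.208692656732 232.99473747690087
[[-0.0177  0.9926 -0.1204  0.286 ]
 [-0.9997 -0.0195 -0.0141 -0.0692]
 [-0.0164  0.1201  0.9926  1.1779]
 [ 0.      0.      0.      1.    ]]
{'fx': 516.8052334567919, 'fy': 516.8052334567919, 'cx': 321.208692656732, 'cy': 232.99473747690087}
side ['img', 'fx', 'fy', 'cx', 'cy', 'extrinsics'] 491.1322633076584 491.1322633076584 320.4406444008757 238.807307320258
[[ 0.6936  0.3647 -0.6212 -0.1997]
 [-0.7202  0.3698 -0.587  -0.6595]
 [ 0.0156  0.8545  0.5191  0.5969]
 [ 0.      0.      0.      1.    ]]
{'fx': 491.1322633076584, 'fy': 491.1322633076584, 'cx': 320.4406444008757, 'cy': 238.807307320258}
{'time_s': 0.1, 'qpos': array([-66.9142,  18.4349,  -4.0147,  83.1671,   1.2968,  78.542 ,
        -3.2589]), 'joint_velocities': array([-0.0914, -0.0362,  0.0205, -0.1977,  0.0362,  0.0577, -0.0382]), 'effort': array([  0.0001, -49.257 ,  -0.4058, -31.34  ,  -0.0643,   0.0395,
         0.0001]), 'tool_pos': array([0.2463, 0.601 , 0.2216]), 'tool_rot': array([179.9925,   0.0987,  67.7245]), 'force': array([ 0.5656, -0.2757, -0.1361]), 'wrist_torque': array([-0.0347, -0.0011, -0.0089]), 'grip_width': 0.08690194330659701}
```

View pics/top0.png

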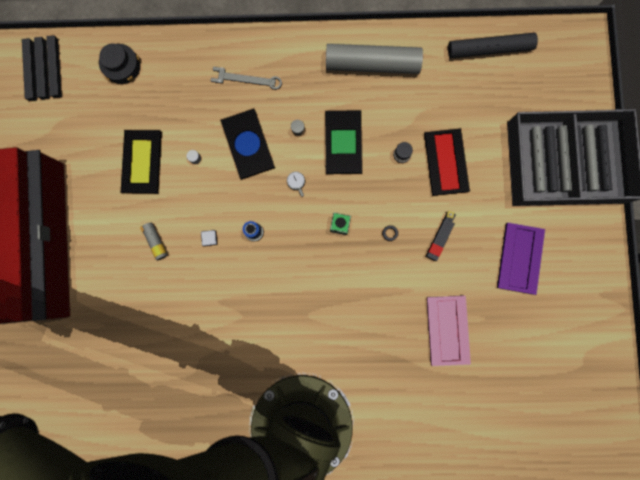

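View pics/side0.png

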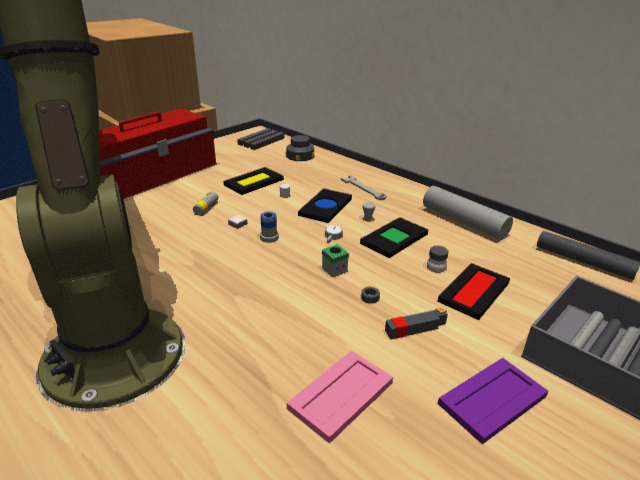

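The top view shows, left to right:
- **Nests:** yellow (141,161), blue (247,144), green (343,142), red (447,162). The pink (448,330) and purple (522,258) ones are decoys.
- **Tools:** bar (154,241), sleeve (252,230), block (340,223), turning tool (440,237).
- **Gauge:** (296,181), with knobs standing between the nests.

Next I'll measure these.

```bash
cat > h.py <<'E'
from cell import telemetry, optics, env
import cv2, numpy as np
np.set_printoptions(precision=4,suppress=True)
def cast(c,uv,z):
    uv=np.atleast_2d(np.asarray(uv,float)); E=c["extrinsics"]
    d=np.c_[(uv[:,0]-c["cx"])/c["fx"],-(uv[:,1]-c["cy"])/c["fy"],-np.ones(len(uv))]@E[:3,:3].T
    o=E[:3,3]; return (o+d*((z-o[2])/d[:,2])[:,None])[:,:2]
def proj(c,p):
    E=c["extrinsics"]; q=E[:3,:3].T@(np.asarray(p,float)-E[:3,3])
    return np.array([c["cx"]+c["fx"]*q[0]/-q[2], c["cy"]-c["fy"]*q[1]/-q[2]])
def hsvmask(img,lo,hi):
    return cv2.inRange(cv2.cvtColor(img,cv2.COLOR_BGR2HSV),np.array(lo),np.array(hi))
COL=dict(blue=((105,120,50),(125,255,255)),green=((50,110,50),(80,255,255)),yellow=((25,150,90),(34,255,255)),red=((0,200,120),(4,255,255)))
def blobs(c,col,roi,amin=15):
    m=hsvmask(c["img"],*COL[col]); k=np.zeros_like(m); x0,y0,x1,y1=roi; k[y0:y1,x0:x1]=m[y0:y1,x0:x1]
    cs,_=cv2.findContours(k,cv2.RETR_EXTERNAL,cv2.CHAIN_APPROX_NONE)
    return sorted([q for q in cs if cv2.contourArea(q)>=amin],key=cv2.contourArea,reverse=True)
def rect(c,q,z):
    # rectangle of a contour in world plane z : centre, sides (m), yaw of long side
    p=cast(c,q[:,0,:],z); (x,y),(w,h),a=cv2.minAreaRect((p*1000).astype(np.float32))
    if w<h: w,h,a=h,w,a+90
    return np.array([x,y])/1000,(w,h),(a+90)%180-90
E
python3 - <<'E'
from h import *
c=optics.read_camera("top"); s=optics.read_camera("side")
for col in COL:
    for n,cam,roi in(("top",c,(75,90,490,280)),("side",s,(180,150,520,350))):
        for q in blobs(cam,col,roi):
            m=cv2.moments(q); u=(m["m10"]/m["m00"],m["m01"]/m["m00"]); print(n,col,np.round(u,1),cv2.contourArea(q),*[ (z,)+rect(cam,q,z) for z in (.008,.025,.05)][:3 if n=="top" else 1])
# black foam blocks
g=cv2.cvtColor(c["img"],cv2.COLOR_BGR2HSV)[...,2]
m=((g<45)*255).astype(np.uint8)
cs,_=cv2.findContours(m,cv2.RETR_EXTERNAL,cv2.CHAIN_APPROX_NONE)
for q in cs:
    if 1000<cv2.contourArea(q)<5000: print("foam",q.mean(0),rect(c,q,.014))
b=c["img"][200:270,130:470]; b=cv2.resize(b,None,fx=2.35,fy=2.35,interpolation=cv2.INTER_CUBIC)
b2=cv2.resize(c["img"][100:200,110:480],(800,216),interpolation=cv2.INTER_CUBIC); b=cv2.copyMakeBorder(b,0,0,0,max(0,800-b.shape[1]),cv2.BORDER_CONSTANT)[:, :800]
cv2.imwrite("pics/crop1.png",np.vstack([b2,b]))
E
```

```text
top blue [247.  143.2] 503.0 (0.008, array([0.643 , 0.1169]), (61.05107498168945, 59.72216033935547), 43.74237823486328) (0.025, array([0.6378, 0.1142]), (60.163963317871094, 58.85436248779297), 43.74260711669922) (0.05, array([0.6302, 0.1102]), (58.85938262939453, 57.57814025878906), 43.74250793457031)
top blue [251.  229.3] 182.5 (0.008, array([0.4397, 0.1084]), (36.126014709472656, 33.84466552734375), 44.30834197998047) (0.025, array([0.4375, 0.1059]), (35.601097106933594, 33.352882385253906), 44.30842590332031) (0.05, array([0.4342, 0.1021]), (34.82911682128906, 32.62962341308594), 44.308265686035156)
side blue [325.5 203.4] 153.0 (0.008, array([0.6424, 0.1216]), (58.139984130859375, 51.52617263793945), -44.37742614746094)
side blue [268.1 224.2] 69.0 (0.008, array([0.4657, 0.1458]), (35.55369567871094, 34.484432220458984), -44.473846435546875)
side blue [267.6 216.5] 16.5 (0.008, array([0.4915, 0.1764]), (37.00960922241211, 33.3381462097168), -57.477638244628906)
top green [343.  141.5] 552.0 (0.008, array([ 0.6415, -0.1071]), (56.01484298706055, 55.15624237060547), 88.679336547
[... 2411 characters left out ...]
01177978515625)
foam [[446.0684 161.9   ]] (array([ 0.587 , -0.3425]), (146.5611114501953, 82.96366119384766), 4.88810396194458)
foam [[587.3528 229.3514]] (array([ 0.4319, -0.6647]), (608.146240234375, 231.2207489013672), 34.08228302001953)
foam [[618.2971 142.3986]] (array([ 0.5979, -0.7142]), (197.43441772460938, 131.93356323242188), 0.45591214299201965)
foam [[343.0479 141.9521]] (array([ 0.6391, -0.107 ]), (147.8867645263672, 78.94670104980469), -1.0775146484375)
foam [[247.1742 143.9045]] (array([0.6401, 0.1158]), (148.5889892578125, 80.44808959960938), 18.06964111328125)
foam [[347.2194  23.1997]] (array([ 0.8492, -0.0201]), (1471.5098876953125, 248.65133666992188), 88.43412780761719)
```

View pics/crop1.png

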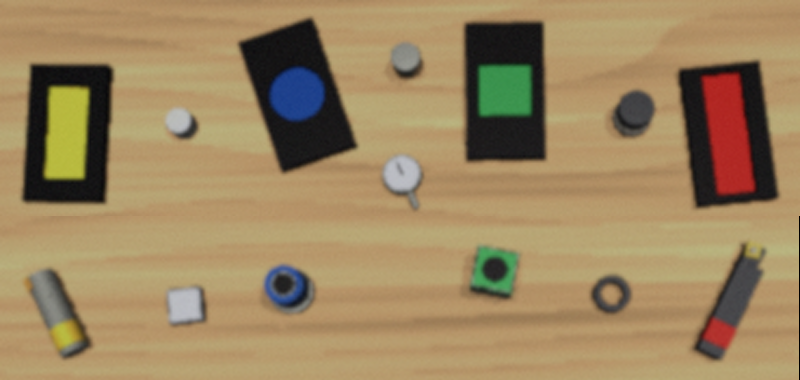

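```bash
python3 - <<'E'
from h import *
c=optics.read_camera("top"); s=optics.read_camera("side")
H=cv2.cvtColor(c["img"],cv2.COLOR_BGR2HSV)
print("wood",H[262,120],H[215,420],"bar",H[235,150],H[230,148],"tool",H[235,441],"insert",H[214,450])
wood=cv2.inRange(H,np.array((8,60,110)),np.array((22,190,255)))
out=[]
for n,(x0,y0,x1,y1),z in(("bar",(135,212,178,270),.016),("tool",(418,203,465,268),.018),("sleeve",(235,212,270,248),.0),("block",(320,205,358,242),.03),("gauge",(280,165,312,203),.012)):
    k=np.zeros_like(wood); k[y0:y1,x0:x1]=255-wood[y0:y1,x0:x1]
    cs,_=cv2.findContours(k,cv2.RETR_EXTERNAL,cv2.CHAIN_APPROX_NONE); q=max(cs,key=cv2.contourArea)
    print(n,cv2.contourArea(q),cv2.boundingRect(q),rect(c,q,z),rect(c,q,.05))
    v=c["img"].copy(); cv2.drawContours(v,[q],-1,(255,0,255),1); out.append(cv2.resize(v[y0:y1,x0:x1],(160,240),interpolation=cv2.INTER_NEAREST))
for col,z,roi in(("red",.025,(418,203,465,268)),):
    for q in blobs(c,col,roi,5): print(col,rect(c,q,z))
cv2.imwrite("pics/seg.png",np.hstack(out))
E
```

```text
wood [ 19 103 180] [ 25  82 186] bar [ 30  13 136] [ 38  15 140] tool [120  10  75] insert [ 24  52 157]
bar 445.5 (143, 223, 26, 37) (array([0.4174, 0.3264]), (90.39046478271484, 30.093780517578125), 25.6358585357666) (array([0.4136, 0.3148]), (87.7454833984375, 29.21319007873535), 25.63581657409668)
tool 647.5 (425, 210, 40, 51) (array([ 0.4179, -0.336 ]), (135.20425415039062, 48.863487243652344), -28.562618255615234) (array([ 0.4143, -0.3287]), (131.47427368164062, 47.515438079833984), -28.562606811523438)
sleeve 308.0 (242, 220, 21, 21) (array([0.4378, 0.1068]), (51.215091705322266, 40.56684875488281), 44.32338333129883) (array([0.4314, 0.0993]), (49.04111862182617, 38.84489440917969), 44.323429107666016)
block 364.5 (330, 211, 22, 24) (array([ 0.4472, -0.0952]), (48.757965087890625, 43.187400817871094), -10.749214172363281) (array([ 0.4444, -0.0948]), (47.90845489501953, 42.43495559692383), -10.749176025390625)
gauge 254.0 (287, 171, 18, 25) (array([0.5458, 0.0054]), (53.769317626953125, 41.03175735473633), -10.088668823242188) (array([0.5373, 0.003 ]), (52.01681137084961, 39.694427490234375), -10.088668823242188)
```

View pics/seg.png

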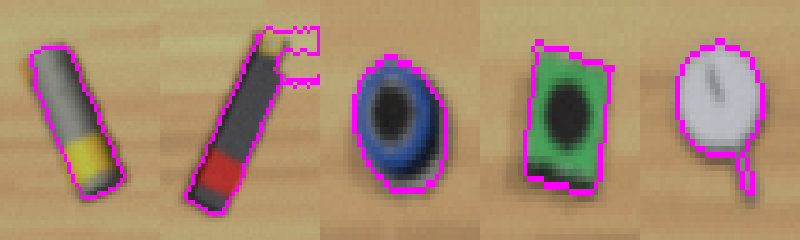

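The segmentation is clean for the bar, sleeve, block and gauge. The turning tool's outline leaks at the insert end, at about pixel (455,215), so I'll re-measure its shank and also check the toolbox clearance.

```bash
python3 - <<'E'
from h import *
c=optics.read_camera("top"); s=optics.read_camera("side")
H=cv2.cvtColor(c["img"],cv2.COLOR_BGR2HSV)
m=np.zeros(H.shape[:2],np.uint8); r=np.s_[203:268,418:465]
Hr=H[r]; m[r]=(((Hr[...,2]<110)&(Hr[...,1]<60))|((Hr[...,1]>150)&((Hr[...,0]<10)|(Hr[...,0]>170))))*255
cs,_=cv2.findContours(cv2.morphologyEx(m,cv2.MORPH_CLOSE,np.ones((3,3))),cv2.RETR_EXTERNAL,cv2.CHAIN_APPROX_NONE); q=max(cs,key=cv2.contourArea)
print("shank",cv2.boundingRect(q),[rect(c,q,z) for z in(.0,.012,.025)])
t=((H[...,1]>150)&((H[...,0]<10)|(H[...,0]>170))); t2=np.zeros_like(m); t2[r]=t[r]*255
cs,_=cv2.findContours(t2,cv2.RETR_EXTERNAL,cv2.CHAIN_APPROX_NONE); q=max(cs,key=cv2.contourArea); print("tape",cv2.boundingRect(q),rect(c,q,.025))
print("box foot",cast(c,[(70,318),(68,200)],0), cast(s,[(216,165),(105,195)],0))
for z in(.08,.1,.12,.15): print(z,cast(c,[(50,318),(46,160),(27,152)],z).round(3).tolist(),cast(s,[(204,112),(212,135),(108,150)],z).round(3).tolist())
E
```

```text
shank (427, 217, 27, 44) [(array([ 0.4116, -0.3258]), (102.74312591552734, 28.206989288330078), -28.572311401367188), (array([ 0.4104, -0.3231]), (101.69648742675781, 27.919620513916016), -28.572303771972656), (array([ 0.409 , -0.3203]), (100.56254577636719, 27.608312606811523), -28.572235107421875)]
tape (428, 243, 15, 13) (array([ 0.3839, -0.3067]), (27.713516235351562, 21.22181510925293), 61.850643157958984)
box foot [[0.2458 0.521 ]
 [0.518  0.5369]] [[0.6009 0.5458]
 [0.2641 0.5825]]
0.08 [[0.249, 0.524], [0.593, 0.548], [0.612, 0.591]] [[0.743, 0.8], [0.624, 0.586], [0.339, 0.684]]
0.1 [[0.25, 0.513], [0.587, 0.537], [0.606, 0.579]] [[0.706, 0.743], [0.592, 0.538], [0.318, 0.632]]
0.12 [[0.251, 0.502], [0.581, 0.526], [0.6, 0.567]] [[0.67, 0.687], [0.561, 0.49], [0.297, 0.58]]
0.15 [[0.252, 0.486], [0.573, 0.509], [0.591, 0.549]] [[0.615, 0.602], [0.513, 0.417], [0.266, 0.502]]
```

arm_command([
  [-2.7,3.75,0],
  [-2.7,3.75,0],
  [-2.7,3.75,0],
  [-2.7,3.75,0],
  [-2.7,3.75,0],
  [-2.7,3.75,0],
  [-2.7,3.75,0],
  [0,0,0],
  [0,0,0],
  [0,0,0],
], twist=[0,0,0,0,0,0,0,-10,-10,-10], grip=70)

```text
time_s: 1.65
tool_pos: [0.4235, 0.318, 0.2228]
tool_rot: [179.9, -0.2, 98.6]
force: [0.5, 0.3, -0.3]
grip_width: 0.0609
```

```bash
cat >> h.py <<'E'
def go(x,y,z,yaw,after=True):
    # remaining move in tool axes (cm) and twist (deg). after: translation is done once turned
    o=telemetry.get_obs(); p=o["tool_pos"]; tw=(o["tool_rot"][2]-yaw+90)%180-90
    a=np.deg2rad(yaw if after else o["tool_rot"][2]); d=(np.array([x,y,z])-p)*100
    print("t",round(o["time_s"],2),"pos",p,"rot",o["tool_rot"],"w",round(o["grip_width"],4),"q7",o["qpos"][6].round(1),"F",o["force"])
    a=a if not after else np.deg2rad(o["tool_rot"][2]-tw)
    print("twist",round(tw,2),"dx,dy,dz tool",np.round([d[0]*np.cos(a)+d[1]*np.sin(a), d[0]*np.sin(a)-d[1]*np.cos(a), -d[2]],2))
E
python3 -c "
from h import *
go(.4174,.3264,.1,115.6)"
```

```text
t 1.65 pos [0.4235 0.318  0.2228] rot [179.879   -0.151   98.5959] w 0.0609 q7 59.3 F [ 0.45    0.2943 -0.2931]
twist -17.0 dx,dy,dz tool [ 1.03 -0.19 12.28]
```

arm_command([
  [0,0,0],
  [0,0,0],
  [1.0,-0.2,0],
  [0,0,4],
  [0,0,4],
  [0,0,4],
  [0,0,4],
  [0,0,0],
], twist=[-8.5,-8.5,0,0,0,0,0,0])

```text
time_s: 2.65
tool_pos: [0.4158, 0.3322, 0.0611]
tool_rot: [179.6, -0.3, 115.4]
force: [0.0, 0.7, 0.4]
grip_width: 0.0612
```

```bash
python3 -c "
from h import *
go(.4174,.3264,.009,115.6)
c=optics.read_camera('top'); s=optics.read_camera('side')
p=telemetry.get_obs()['tool_pos']; print(proj(c,p),proj(s,p),proj(c,(.4174,.3264,.014)),proj(s,(.4174,.3264,.014)))
cv2.imwrite('pics/b1.png',np.hstack([cv2.resize(c['img'][160:280,90:220],None,fx=3,fy=3),cv2.resize(s['img'][120:240,140:270],None,fx=3,fy=3)]))"
```

```text
t 2.65 pos [0.4158 0.3322 0.0611] rot [179.5601  -0.3421 115.4068] w 0.0612 q7 75.3 F [0.0113 0.704  0.4269]
twist -0.19 dx,dy,dz tool [-0.59 -0.1   5.21]
[143.4481 237.6048] [203.8182 184.2054] [154.85   240.4882] [207.3627 203.2548]
```

View pics/b1.png

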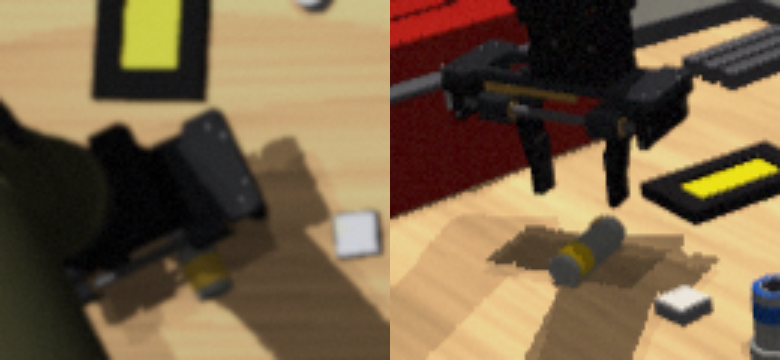

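The side crop shows the bar centred near (590,250), matching the projected estimate of (592,250). The jaws straddle it, so I'll descend.

arm_command([
  [-0.6,-0.1,0],
  [0,0,2],
  [0,0,2],
  [0,0,1.2],
  [0,0,0],
], twist=[0,0,0,0,0])

```text
time_s: 3.38
tool_pos: [0.4274, 0.3328, 0.0212]
tool_rot: [178.2, -0.7, 115.3]
force: [0.1, 0.8, 0.6]
grip_width: 0.061
```

```bash
python3 -c "
from h import *
go(.4174,.3264,.009,115.6)"
```

```text
t 3.38 pos [0.4274 0.3328 0.0212] rot [178.2221  -0.7271 115.2506] w 0.061 q7 76.4 F [0.0603 0.7723 0.6204]
twist -0.35 dx,dy,dz tool [-0.14 -1.17  1.22]
```

```bash
python3 -c "
from h import *
print(telemetry.get_obs())"
```

```text
{'time_s': 3.375, 'qpos': array([-45.4531,  14.9631,   5.4584, 112.5662,  -2.1351,  50.649 ,
        76.3639]), 'joint_velocities': array([ 0.0229, -1.0476,  0.1736, -1.0278,  0.0328,  0.2856, -0.1058]), 'effort': array([ -0.0063, -39.2715,   0.9744, -25.2294,  -0.0017,  -0.1769,
         0.0065]), 'tool_pos': array([0.4274, 0.3328, 0.0212]), 'tool_rot': array([178.2221,  -0.7271, 115.2506]), 'force': array([0.0603, 0.7723, 0.6204]), 'wrist_torque': array([-0.0449,  0.0693,  0.0148]), 'grip_width': 0.061038823795752255}
```

arm_command([
  [0,-0.6,0],
  [0,-0.6,0],
  [0,0,0.6],
  [0,0,0.6],
  [0,0,0],
], twist=[0,0,0,0,0])

```text
time_s: 4.0
tool_pos: [0.4171, 0.3286, 0.0104]
tool_rot: [178.0, -0.8, 115.2]
force: [-1.1, 0.4, -0.0]
grip_width: 0.0611
```

```bash
python3 -c "
from h import *
go(.4174,.3264,.009,115.6);print(telemetry.get_obs()['qpos'])"
```

```text
t 4.0 pos [0.4171 0.3286 0.0104] rot [178.0199  -0.7956 115.2457] w 0.0611 q7 76.0 F [-1.1343  0.3591 -0.0141]
twist -0.35 dx,dy,dz tool [-0.21 -0.07  0.14]
[-45.715   14.5968   5.285  114.5753  -2.0897  48.7853  75.9558]
```

arm_command([
  [-0.2,-0.1,0.1],
  [0,0,0],
  [0,0,0],
  [0,0,0],
  [0,0,0],
  [0,0,0],
  [0,0,-1],
  [0,0,-1],
  [0,0,-1],
  [0,0,-1],
], twist=[0,0,0,0,0,0,0,0,0,0], grip=0, force=30)

```text
time_s: 5.25
tool_pos: [0.4144, 0.3236, 0.0497]
tool_rot: [178.3, -0.7, 115.2]
force: [0.3, -0.2, -5.0]
grip_width: 0.0274
```

```bash
python3 -c "
from h import *
go(.605,.366,.10,88.3);s=optics.read_camera('side')
cv2.imwrite('pics/b2.png',cv2.resize(s['img'][120:240,140:270],None,fx=3,fy=3))"
```

```text
t 5.25 pos [0.4144 0.3236 0.0497] rot [178.299   -0.7119 115.2252] w 0.0274 q7 75.8 F [ 0.2669 -0.1799 -4.9697]
twist 26.93 dx,dy,dz tool [ 4.81 18.92 -5.03]
```

View pics/b2.png

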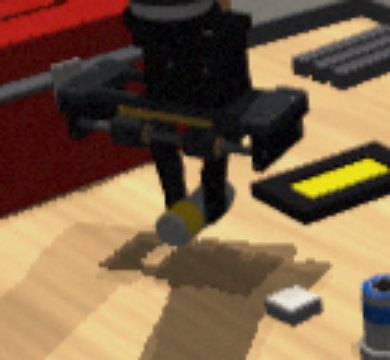

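The bar is held near its middle, 27 mm wide, clear of the table. I'll carry it to the yellow nest.

arm_command([
  [0,0,-1.5],
  [0,0,-1.5],
  [0,0,0],
  [0,0,0],
  [0,0,0],
  [1.6,3,0],
  [1.6,3,0],
  [1.6,3,0],
  [0,3,0],
  [0,3,0],
], twist=[0,0,9,9,9,0,0,0,0,0])

```text
time_s: 6.55
tool_pos: [0.5686, 0.369, 0.0963]
tool_rot: [178.6, -1.8, 87.6]
force: [0.8, 0.4, -3.1]
grip_width: 0.0272
```

```bash
python3 -c "
from h import *
go(.605,.366,.06,88.3)"
```

```text
t 6.55 pos [0.5686 0.369  0.0963] rot [178.6464  -1.8084  87.6382] w 0.0272 q7 56.2 F [ 0.8494  0.4063 -3.1315]
twist -0.66 dx,dy,dz tool [-0.19  3.65  3.63]
```

arm_command([
  [-0.2,1.8,0],
  [0,1.8,0],
  [0,0,1],
  [0,0,1],
  [0,0,1],
  [0,0,1],
  [0,0,0],
], twist=[-0.6,0,0,0,0,0,0])

```text
time_s: 7.42
tool_pos: [0.6048, 0.3668, 0.0547]
tool_rot: [178.8, -1.7, 88.3]
force: [-0.2, -0.1, -3.7]
grip_width: 0.0271
```

```bash
python3 -c "
from h import *
go(.605,.366,.018,88.3);c=optics.read_camera('top');s=optics.read_camera('side')
cv2.imwrite('pics/b3.png',np.hstack([cv2.resize(c['img'][100:220,90:220],None,fx=3,fy=3),cv2.resize(s['img'][100:220,180:310],None,fx=3,fy=3)]))"
```

```text
t 7.42 pos [0.6048 0.3668 0.0547] rot [178.827   -1.6891  88.2869] w 0.0271 q7 59.4 F [-0.2364 -0.1421 -3.7103]
twist -0.01 dx,dy,dz tool [-0.07  0.02  3.67]
```

View pics/b3.png

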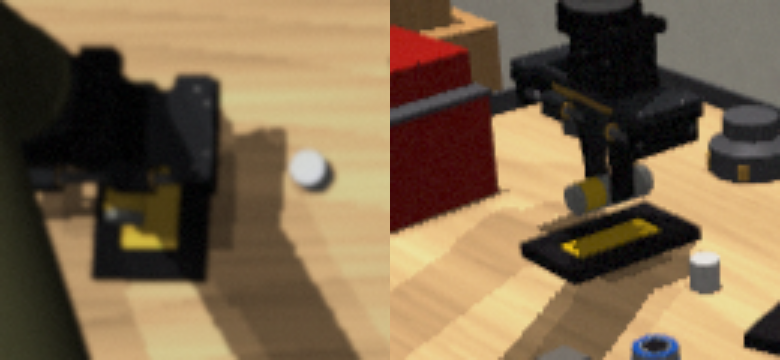

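```bash
python3 -c "
from h import *
s=optics.read_camera('side')
for dx in(-.0425,-.02,0,.02,.0425): print(dx,(proj(s,(.6048+dx,.3668,.058))-[180,100])*3+[390,0])
print((proj(s,(.605,.366,.008))-[180,100])*3+[390,0])"
```

```text
-0.0425 [573.1815 202.368 ]
-0.02 [592.3997 195.7237]
0 [609.1562 189.9306]
0.02 [625.6141 184.2407]
0.0425 [643.7821 177.9595]
[612.7659 239.0087]
```

The side crop shows the bar at 565–655, centred near (610,190). That matches the projection (609,190), above the recess centre at (612,239). I'll lower it.

arm_command([
  [0,0,1],
  [0,0,1],
  [0,0,1],
  [0,0,0.5],
  [0,0,0],
  [0,0,0],
], twist=[0,0,0,0,0,0])

```text
time_s: 8.32
tool_pos: [0.6077, 0.3684, 0.0197]
tool_rot: [178.6, -1.8, 88.3]
force: [-0.1, 0.0, -4.2]
grip_width: 0.0275
```

```bash
python3 -c "
from h import *
go(.605,.366,.018,88.3)"
```

```text
t 8.32 pos [0.6077 0.3684 0.0197] rot [178.6152  -1.8137  88.2575] w 0.0275 q7 59.7 F [-0.0883  0.0159 -4.2375]
twist -0.04 dx,dy,dz tool [-0.25 -0.27  0.17]
```

arm_command([
  [-0.2,-0.2,0],
  [0,0,0.2],
  [0,0,0],
], twist=[0,0,0])

```text
time_s: 8.7
tool_pos: [0.6061, 0.3666, 0.0184]
tool_rot: [178.5, -1.9, 88.3]
force: [0.4, 0.3, -4.3]
grip_width: 0.0274
```

```bash
python3 -c "
from h import *
go(.605,.366,.018,88.3)"
```

```text
t 8.7 pos [0.6061 0.3666 0.0184] rot [178.5498  -1.8637  88.2513] w 0.0274 q7 59.8 F [ 0.3816  0.3388 -4.3089]
twist -0.05 dx,dy,dz tool [-0.07 -0.1   0.04]
```

arm_command([
  [0,0,0],
  [0,0,0],
  [0,0,0],
  [0,0,-1],
  [0,0,-1],
  [0,0,-2],
  [0,0,-3],
  [0,0,-3],
  [0,0,-3],
  [0,0,0],
], twist=[0,0,0,0,0,0,0,0,0,0], grip=62)

```text
time_s: 9.95
tool_pos: [0.6059, 0.364, 0.1648]
tool_rot: [177.9, -2.3, 88.3]
force: [0.3, -0.6, -1.1]
grip_width: 0.0539
```

```bash
python3 -c "
from h import *
go(.433,.1006,.13,45)"
```

```text
t 9.95 pos [0.6059 0.364  0.1648] rot [177.886   -2.336   88.2533] w 0.0539 q7 58.8 F [ 0.3148 -0.5699 -1.0806]
twist 43.25 dx,dy,dz tool [-30.85   6.4    3.48]
```

```bash
python3 -c "
from h import *
go(.433,.1006,.13,88.3)"
```

```text
t 9.95 pos [0.6059 0.364  0.1648] rot [177.886   -2.336   88.2533] w 0.0539 q7 58.8 F [ 0.3148 -0.5699 -1.0806]
twist -0.05 dx,dy,dz tool [-26.84 -16.5    3.48]
```

arm_command([
  [-4.5,-2.75,0],
  [-4.5,-2.75,0],
  [-4.5,-2.75,0],
  [-4.5,-2.75,0],
  [-4.5,-2.75,0],
  [-4.5,-2.75,0],
  [0,0,1],
  [0,0,1],
  [0,0,0],
], twist=[0,0,0,0,0,0,0,0,0])

```text
time_s: 11.08
tool_pos: [0.427, 0.0935, 0.1247]
tool_rot: [177.9, -2.4, 88.3]
force: [0.2, -0.7, -0.1]
grip_width: 0.0537
```

```bash
python3 -c "
from h import *
go(.433,.1006,.09,88.3); c=optics.read_camera('top');s=optics.read_camera('side')
cv2.imwrite('pics/s1.png',np.hstack([cv2.resize(c['img'][100:270,80:310],None,fx=1.7,fy=1.7),cv2.resize(s['img'][100:270,160:390],None,fx=1.7,fy=1.7)]))"
```

```text
t 11.07 pos [0.427  0.0935 0.1247] rot [177.9236  -2.4336  88.333 ] w 0.0537 q7 73.0 F [ 0.2011 -0.7288 -0.0914]
twist 0.03 dx,dy,dz tool [0.73 0.58 3.47]
```

View pics/s1.png

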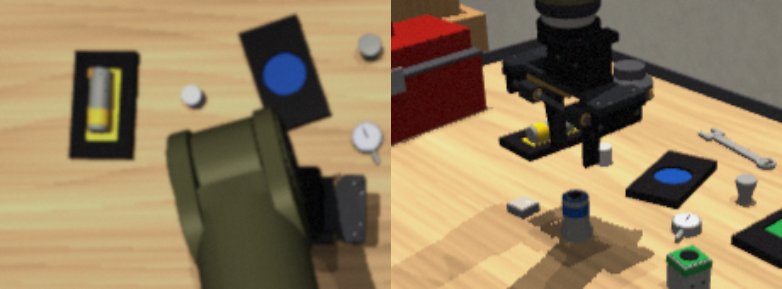

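The yellow bar is in its nest at the left of the top crop. The sleeve stands free, with its top at about (268,215) in the full side image. I'll cross-check the sleeve across both views and measure the bar.

```bash
python3 -c "
from h import *
s=optics.read_camera('side');c=optics.read_camera('top')
print(proj(s,(.433,.1006,.06)),proj(s,(.433,.1006,.0)))
H=cv2.cvtColor(c['img'],cv2.COLOR_BGR2HSV)
m=np.zeros(H.shape[:2],np.uint8); r=np.s_[135:185,122:162]
m[r]=((H[r][...,1]<90)&(H[r][...,2]>80))*255
m[r]|=cv2.inRange(H[r],(20,40,60),(30,255,230))*0
cs,_=cv2.findContours(m,cv2.RETR_EXTERNAL,cv2.CHAIN_APPROX_NONE)
for q in cs:
  if cv2.contourArea(q)>20: print(cv2.boundingRect(q),rect(c,q,.025))
cv2.imwrite('pics/bar.png',np.hstack([cv2.resize(c['img'][130:195,115:170],None,fx=7,fy=7,interpolation=cv2.INTER_CUBIC),cv2.resize(s['img'][160:225,215:270],None,fx=7,fy=7,interpolation=cv2.INTER_CUBIC)]))
"
```

```text
[269.0341 215.4982] [270.0272 238.0436]
(131, 173, 11, 4) (array([0.5692, 0.3693]), (23.175321578979492, 7.0236406326293945), 88.7667236328125)
(132, 139, 13, 25) (array([0.6244, 0.3661]), (56.94493865966797, 25.250938415527344), -3.5882034301757812)
```

View pics/bar.png

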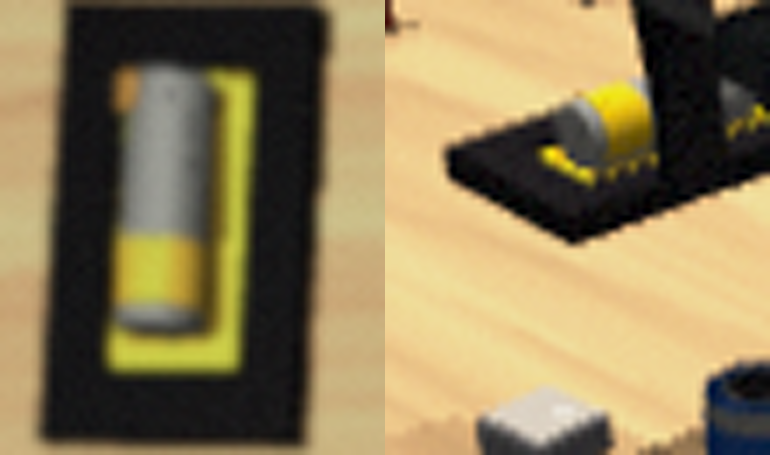

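The bar lies inside the recess, about 4 mm off along x, which is fine. The sleeve agrees across both views to 1 px.

arm_command([
  [0.7,0.6,0],
  [0,0,1.2],
  [0,0,1.2],
  [0,0,1.2],
  [0,0,1.2],
  [0,0,0],
], twist=[0,0,0,0,0,0], grip=70)

```text
time_s: 12.02
tool_pos: [0.4361, 0.1035, 0.0742]
tool_rot: [177.9, -2.4, 88.4]
force: [-0.5, -0.3, 0.9]
grip_width: 0.0607
```

```bash
python3 -c "
from h import *
go(.433,.1006,.026,88.3)"
```

```text
t 12.03 pos [0.4361 0.1035 0.0742] rot [177.9072  -2.4011  88.4112] w 0.0607 q7 73.9 F [-0.4696 -0.3389  0.9196]
twist 0.11 dx,dy,dz tool [-0.3  -0.3   4.82]
```

arm_command([
  [-0.4,-0.4,0],
  [0,0,1.2],
  [0,0,1.2],
  [0,0,1.2],
  [0,0,1.2],
  [0,0,0],
], twist=[0,0,0,0,0,0])

```text
time_s: 12.78
tool_pos: [0.4338, 0.1014, 0.0227]
tool_rot: [177.9, -2.4, 88.4]
force: [-0.4, -0.0, -0.8]
grip_width: 0.0611
```

```bash
python3 -c "
from h import *
go(.433,.1006,.026,88.3)"
```

```text
t 12.78 pos [0.4338 0.1014 0.0227] rot [177.8858  -2.4077  88.3998] w 0.0611 q7 76.0 F [-0.4312 -0.0109 -0.7793]
twist 0.1 dx,dy,dz tool [-0.08 -0.07 -0.33]
```

arm_command([
  [0,0,0],
  [0,0,0],
  [0,0,0],
  [0,0,0],
  [0,0,0],
  [0,0,-1],
  [0,0,-1.5],
  [0,0,-2],
  [0,0,-2],
  [0,0,0],
], twist=[0,0,0,0,0,0,0,0,0,0], grip=0, force=25)

```text
time_s: 14.02
tool_pos: [0.431, 0.0978, 0.0924]
tool_rot: [177.8, -2.4, 88.4]
force: [0.6, -0.1, -3.6]
grip_width: 0.0346
```

```bash
python3 -c "
from h import *
go(.642,.117,.09,88.3)"
```

```text
t 14.03 pos [0.431  0.0978 0.0924] rot [177.8418  -2.3968  88.3588] w 0.0346 q7 73.6 F [ 0.5871 -0.0622 -3.6406]
twist 0.06 dx,dy,dz tool [ 2.55 21.03  0.24]
```

arm_command([
  [0.35,3,0],
  [0.35,3,0],
  [0.35,3,0],
  [0.35,3,0],
  [0.35,3,0],
  [0.35,3,0],
  [0.35,3,0],
  [0,0,0],
], twist=[0,0,0,0,0,0,0,0])

```text
time_s: 15.02
tool_pos: [0.6428, 0.1152, 0.0941]
tool_rot: [178.4, -2.2, 88.4]
force: [-1.1, 0.0, -3.5]
grip_width: 0.0348
```

```bash
python3 -c "
from h import *
go(.642,.117,.034,88.3)"
```

```text
t 15.03 pos [0.6428 0.1152 0.0941] rot [178.4135  -2.1746  88.406 ] w 0.0348 q7 83.9 F [-1.1364  0.0352 -3.5348]
twist 0.11 dx,dy,dz tool [ 0.17 -0.09  6.01]
```

arm_command([
  [-0.1,-0.3,0],
  [0,0,1.3],
  [0,0,1.3],
  [0,0,1.3],
  [0,0,1.3],
  [0,0,0],
], twist=[0,0,0,0,0,0])

```text
time_s: 15.78
tool_pos: [0.636, 0.116, 0.0353]
tool_rot: [178.8, -2.1, 88.4]
force: [-1.2, -0.8, -2.6]
grip_width: 0.0344
```

```bash
python3 -c "
from h import *
go(.642,.117,.033,88.3)
s=optics.read_camera('side')
print((proj(s,(.642,.117,.008))-[280,140])*[5,5])
cv2.imwrite('pics/s2.png',cv2.resize(s['img'][140:240,280:390],None,fx=5,fy=5,interpolation=cv2.INTER_CUBIC))"
```

```text
t 15.78 pos [0.636  0.116  0.0353] rot [178.8319  -2.1118  88.4212] w 0.0344 q7 85.0 F [-1.1736 -0.7738 -2.6253]
twist 0.12 dx,dy,dz tool [0.12 0.6  0.23]
[231.4721 320.213 ]
```

View pics/s2.png

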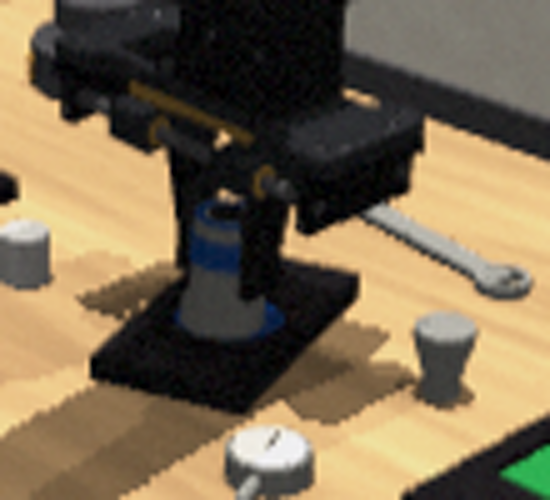

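The sleeve hovers just over the blue floor, about 6 mm short in x. I'll correct that, lower and release.

arm_command([
  [0.1,0.6,0],
  [0,0,0.2],
  [0,0,0.2],
  [0,0,0],
], twist=[0,0,0,0])

```text
time_s: 16.32
tool_pos: [0.6449, 0.1172, 0.0339]
tool_rot: [178.6, -2.2, 88.4]
force: [0.6, 0.5, -2.7]
grip_width: 0.0344
```

```bash
python3 -c "
from h import *
go(.642,.117,.0307,88.3)"
```

```text
t 16.32 pos [0.6449 0.1172 0.0339] rot [178.5608  -2.1753  88.4192] w 0.0344 q7 85.1 F [ 0.6285  0.4658 -2.7443]
twist 0.12 dx,dy,dz tool [-0.03 -0.29  0.32]
```

arm_command([
  [0,-0.2,0.2],
  [0,0,0.2],
  [0,0,0],
], twist=[0,0,0])

```text
time_s: 16.7
tool_pos: [0.6432, 0.1175, 0.0321]
tool_rot: [178.5, -2.2, 88.4]
force: [-0.6, 0.3, -3.2]
grip_width: 0.035
```

```bash
python3 -c "
from h import *
go(.642,.117,.0307,88.3)"
```

```text
t 16.7 pos [0.6432 0.1175 0.0321] rot [178.508   -2.2266  88.4071] w 0.035 q7 85.1 F [-0.5518  0.2718 -3.2307]
twist 0.11 dx,dy,dz tool [-0.05 -0.12  0.14]
```

arm_command([
  [0,0,0.1],
  [0,0,0],
  [0,0,0],
  [0,0,0],
  [0,0,-1],
  [0,0,-2],
  [0,0,-2],
  [0,0,-2.5],
  [0,0,-2.5],
  [0,0,0],
], twist=[0,0,0,0,0,0,0,0,0,0], grip=75)

```text
time_s: 17.95
tool_pos: [0.6433, 0.1136, 0.1427]
tool_rot: [178.0, -2.4, 88.4]
force: [0.6, -0.5, 0.3]
grip_width: 0.0651
```

```bash
python3 -c "
from h import *
go(.4455,-.0949,.13,79.3,False)"
```

```text
t 17.95 pos [0.6433 0.1136 0.1427] rot [177.9794  -2.3786  88.4003] w 0.0651 q7 83.3 F [ 0.5547 -0.5252  0.3119]
twist 9.1 dx,dy,dz tool [-21.4  -19.19   1.27]
```

arm_command([
  [-3.5,-3.2,0],
  [-3.5,-3.2,0],
  [-3.5,-3.2,0],
  [-3.5,-3.2,0],
  [-3.5,-3.2,0],
  [-3.5,-3.2,0],
  [0,0,1.3],
  [0,0,1.3],
  [0,0,1.3],
  [0,0,0],
], twist=[0,0,0,0,0,0,9,0,0,0])

```text
time_s: 19.2
tool_pos: [0.44, -0.0938, 0.0853]
tool_rot: [178.3, -2.8, 79.6]
force: [-0.5, 0.5, -0.0]
grip_width: 0.0654
```

```bash
python3 -c "
from h import *
go(.4455,-.0949,.02,79.3); c=optics.read_camera('top');s=optics.read_camera('side')
print(proj(s,(.4455,-.0949,.05)))
cs=blobs(s,'green',(310,225,370,290),10)
for q in cs: print('green',cv2.boundingRect(q),q[:,0].mean(0),rect(s,q,.05))
q=blobs(c,'blue',(215,110,280,180))
for k in q: print('blue',cv2.boundingRect(k),rect(c,k,.068),rect(c,k,.008))
cv2.imwrite('pics/k1.png',np.hstack([cv2.resize(c['img'][100:260,200:400],None,fx=2,fy=2),cv2.resize(s['img'][140:300,250:450],None,fx=2,fy=2)]))"
```

```text
t 19.2 pos [ 0.44   -0.0938  0.0853] rot [178.3272  -2.8059  79.5769] w 0.0654 q7 91.9 F [-0.4845  0.5054 -0.0418]
twist 0.28 dx,dy,dz tool [-0.01  0.57  6.53]
[336.052  250.0267]
green (322, 251, 26, 12) [334.7273 257.1091] (array([ 0.4217, -0.1092]), (53.73048782348633, 35.44829559326172), -57.270973205566406)
green (325, 245, 21, 12) [335.2836 250.3134] (array([ 0.4438, -0.0938]), (34.635040283203125, 33.80244064331055), 79.7910385131836)
blue (234, 127, 27, 30) (array([0.6283, 0.1074]), (66.63310241699219, 57.77510452270508), 0.15068165957927704) (array([0.6468, 0.117 ]), (70.23519897460938, 60.89827346801758), 0.1507401466369629)
```

View pics/k1.png

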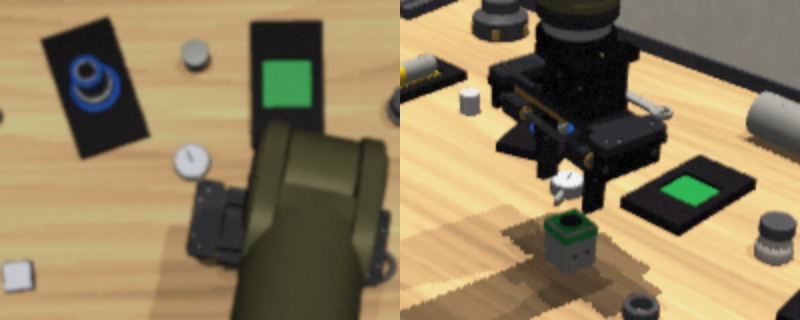

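The sleeve stands inside the blue recess. The block agrees in both views to 2 mm, at about (0.445,-0.0945) with a yaw of 79.5°. The gauge is untouched.

arm_command([
  [0,0.3,0],
  [0,0,1.2],
  [0,0,1.2],
  [0,0,0],
], twist=[0.2,0,0,0])

```text
time_s: 19.8
tool_pos: [0.446, -0.0931, 0.0614]
tool_rot: [178.2, -2.8, 79.4]
force: [0.2, -0.5, 0.2]
grip_width: 0.0651
```

```bash
python3 -c "
from h import *
go(.445,-.0945,.02,79.5)"
```

```text
t 19.8 pos [ 0.446  -0.0931  0.0614] rot [178.1547  -2.82    79.4497] w 0.0651 q7 93.3 F [ 0.2066 -0.484   0.2447]
twist -0.05 dx,dy,dz tool [-0.15 -0.07  4.14]
```

arm_command([
  [-0.3,-0.3,0],
  [0,0,1.2],
  [0,0,1.2],
  [0,0,1.2],
  [0,0,0],
], twist=[0,0,0,0,0])

```text
time_s: 20.42
tool_pos: [0.4433, -0.0941, 0.0223]
tool_rot: [178.2, -2.8, 79.4]
force: [-0.6, -0.4, 0.6]
grip_width: 0.065
```

```bash
python3 -c "
from h import *
go(.445,-.0945,.02,79.5)"
```

```text
t 20.43 pos [ 0.4433 -0.0941  0.0223] rot [178.1992  -2.8081  79.439 ] w 0.065 q7 96.0 F [-0.5942 -0.3624  0.5962]
twist -0.06 dx,dy,dz tool [-0.01  0.17  0.23]
```

arm_command([
  [0,0.2,0.1],
  [0,0,0],
  [0,0,0],
  [0,0,0],
  [0,0,0],
  [0,0,-1],
  [0,0,-1.5],
  [0,0,-2],
  [0,0,-2],
  [0,0,0],
], twist=[0,0,0,0,0,0,0,0,0,0], grip=0, force=30)

```text
time_s: 21.68
tool_pos: [0.4407, -0.0977, 0.0895]
tool_rot: [178.4, -2.8, 79.4]
force: [0.6, -0.2, -5.7]
grip_width: 0.0405
```

```bash
python3 -c "
from h import *
go(.641,-.106,.09,88.7,False)"
```

```text
t 21.68 pos [ 0.4407 -0.0977  0.0895] rot [178.3512  -2.7647  79.3987] w 0.0405 q7 92.1 F [ 0.6305 -0.2007 -5.6878]
twist -9.3 dx,dy,dz tool [ 2.87 19.84 -0.05]
```

arm_command([
  [0.4,2.8,0],
  [0.4,2.8,0],
  [0.4,2.8,0],
  [0.4,2.8,0],
  [0.4,2.8,0],
  [0.4,2.8,0],
  [0.4,2.8,0],
  [0,0,0],
  [0,0,0],
], twist=[0,0,0,0,0,0,0,-9.3,0])

```text
time_s: 22.8
tool_pos: [0.6375, -0.1045, 0.0855]
tool_rot: [178.9, -2.5, 88.9]
force: [0.8, 0.3, -5.9]
grip_width: 0.0404
```

```bash
python3 -c "
from h import *
go(.641,-.106,.034,88.7)"
```

```text
t 22.8 pos [ 0.6375 -0.1045  0.0855] rot [178.8565  -2.5139  88.9393] w 0.0404 q7 107.3 F [ 0.7559  0.2735 -5.8807]
twist 0.24 dx,dy,dz tool [-0.14  0.35  5.15]
```

arm_command([
  [-0.3,0.5,0],
  [0,0,1.2],
  [0,0,1.2],
  [0,0,1.2],
  [0,0,1],
  [0,0,0],
], twist=[0.2,0,0,0,0,0])

```text
time_s: 23.55
tool_pos: [0.6412, -0.1049, 0.0339]
tool_rot: [179.1, -2.6, 88.4]
force: [-0.7, -1.1, -5.3]
grip_width: 0.0401
```

```bash
python3 -c "
from h import *
go(.641,-.106,.03,88.7)"
```

```text
t 23.55 pos [ 0.6412 -0.1049  0.0339] rot [179.1346  -2.5636  88.3883] w 0.0401 q7 108.3 F [-0.6888 -1.0996 -5.3025]
twist -0.31 dx,dy,dz tool [-0.11 -0.02  0.39]
```

arm_command([
  [-0.1,0,0.2],
  [0,0,0.2],
  [0,0,0],
], twist=[0,0,0])

```text
time_s: 23.92
tool_pos: [0.6422, -0.1061, 0.0306]
tool_rot: [179.0, -2.5, 88.4]
force: [-0.4, -0.6, -6.2]
grip_width: 0.0398
```

```bash
python3 -c "
from h import *
go(.641,-.106,.03,88.7)"
```

```text
t 23.93 pos [ 0.6422 -0.1061  0.0306] rot [179.0213  -2.549   88.379 ] w 0.0398 q7 108.5 F [-0.4325 -0.5984 -6.2481]
twist -0.32 dx,dy,dz tool [ 0.01 -0.12  0.06]
```

arm_command([
  [0,0,0.1],
  [0,0,0],
  [0,0,0],
  [0,0,0],
  [0,0,-1],
  [0,0,-2],
  [0,0,-2],
  [0,0,-2.5],
  [0,0,-2],
  [0,0,0],
], twist=[0,0,0,0,0,0,0,0,0,0], grip=75)

```text
time_s: 25.18
tool_pos: [0.6451, -0.1121, 0.1395]
tool_rot: [178.2, -2.5, 88.4]
force: [0.1, -0.2, -0.7]
grip_width: 0.0653
```

```bash
python3 -c "
from h import *
go(.4153,-.3237,.1,61.5,False)"
```

```text
t 25.18 pos [ 0.6451 -0.1121  0.1395] rot [178.1543  -2.5127  88.3599] w 0.0653 q7 106.3 F [ 0.1123 -0.1939 -0.6515]
twist 26.86 dx,dy,dz tool [-21.81 -22.36   3.95]
```

arm_command([
  [-3.1,-3.2,0],
  [-3.1,-3.2,0],
  [-3.1,-3.2,0],
  [-3.1,-3.2,0],
  [-3.1,-3.2,0],
  [-3.1,-3.2,0],
  [-3.1,-3.2,0],
  [0,0,0],
  [0,0,0],
  [0,0,0],
], twist=[0,0,0,0,0,0,0,9,9,9])

```text
time_s: 26.42
tool_pos: [0.4053, -0.3273, 0.1203]
tool_rot: [179.6, -3.2, 60.5]
force: [0.9, -0.1, -0.3]
grip_width: 0.0649
```

```bash
python3 -c "
from h import *
go(.4153,-.3237,.06,61.5); c=optics.read_camera('top');s=optics.read_camera('side')
p=proj(s,(.4153,-.3237,.0125)); print('mid',p,[(proj(s,(.4153+a*.878,-.3237-a*.477,.025))-[330,210])*[2.2,2.2] for a in(-.047,-.025,.0575)])
for k in blobs(c,'green',(320,100,370,180)): print(cv2.boundingRect(k),rect(c,k,.058),rect(c,k,.008))
cv2.imwrite('pics/t1.png',np.hstack([cv2.resize(c['img'][90:260,220:400],None,fx=2.2,fy=2.2),cv2.resize(s['img'][210:380,330:510],None,fx=2.2,fy=2.2)]))"
```

```text
t 26.43 pos [ 0.4053 -0.3273  0.1203] rot [179.6382  -3.2026  60.4585] w 0.0649 q7 105.7 F [ 0.9116 -0.0612 -0.2872]
twist -1.04 dx,dy,dz tool [0.79 0.7  6.03]
mid [418.1339 322.7633] [array([142.8505, 247.2317]), array([167.7902, 242.0633]), array([258.4036, 223.2849])]
(331, 127, 26, 27) (array([ 0.6298, -0.1067]), (59.71721267700195, 55.797119140625), -1.2769699096679688) (array([ 0.6451, -0.1084]), (62.38334655761719, 58.288238525390625), -1.2769699096679688)
```

View pics/t1.png

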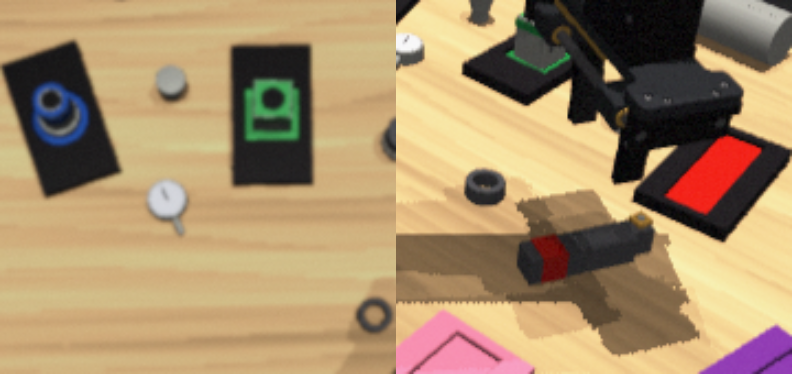

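The block sits in the green recess with floor visible around it. The turning tool matches its projected estimate to about 2 px: tape at crop (533–560,240), head at (652,222). I'll descend.

arm_command([
  [0.8,0.5,0],
  [0,0,1.2],
  [0,0,1.2],
  [0,0,1.2],
  [0,0,1.2],
  [0,0,0],
], twist=[-1,0,0,0,0,0])

```text
time_s: 27.28
tool_pos: [0.4154, -0.3185, 0.0679]
tool_rot: [179.7, -3.2, 62.3]
force: [0.5, -0.9, -0.5]
grip_width: 0.065
```

```bash
python3 -c "
from h import *
go(.4153,-.3237,.01,61.5)"
```

```text
t 27.27 pos [ 0.4154 -0.3185  0.0679] rot [179.7249  -3.1857  62.2939] w 0.065 q7 109.2 F [ 0.4571 -0.8955 -0.4915]
twist 0.79 dx,dy,dz tool [-0.46  0.24  5.79]
```

arm_command([
  [-0.5,0.1,0],
  [0,0,1.2],
  [0,0,1.2],
  [0,0,1.2],
  [0,0,1.2],
  [0,0,0],
], twist=[0.8,0,0,0,0,0])

```text
time_s: 28.02
tool_pos: [0.4154, -0.3216, 0.0163]
tool_rot: [179.8, -3.2, 61.4]
force: [-0.4, -0.1, 0.4]
grip_width: 0.0651
```

```bash
python3 -c "
from h import *
go(.4153,-.3237,.0115,61.5)"
```

```text
t 28.02 pos [ 0.4154 -0.3216  0.0163] rot [179.7563  -3.1821  61.425 ] w 0.0651 q7 112.2 F [-0.3588 -0.1015  0.3587]
twist -0.08 dx,dy,dz tool [-0.19  0.09  0.48]
```

arm_command([
  [-0.2,0.1,0.4],
  [0,0,0],
  [0,0,0],
  [0,0,0],
  [0,0,0],
  [0,0,0],
  [0,0,-1],
  [0,0,-1.5],
  [0,0,-2],
  [0,0,0],
], twist=[0,0,0,0,0,0,0,0,0,0], grip=0, force=45)

```text
time_s: 29.28
tool_pos: [0.4125, -0.3254, 0.0588]
tool_rot: [179.9, -3.2, 61.4]
force: [0.4, -0.1, -6.7]
grip_width: 0.0247
```

```bash
python3 -c "
from h import *
go(.589,-.344,.08,95.2,False)
s=optics.read_camera('side')
cv2.imwrite('pics/t2.png',cv2.resize(s['img'][220:350,350:520],None,fx=3,fy=3,interpolation=cv2.INTER_CUBIC))"
```

```text
t 29.27 pos [ 0.4125 -0.3254  0.0588] rot [179.902   -3.1598  61.4095] w 0.0247 q7 109.9 F [ 0.4073 -0.0551 -6.6925]
twist -33.79 dx,dy,dz tool [ 6.81 16.39 -2.12]
```

View pics/t2.png

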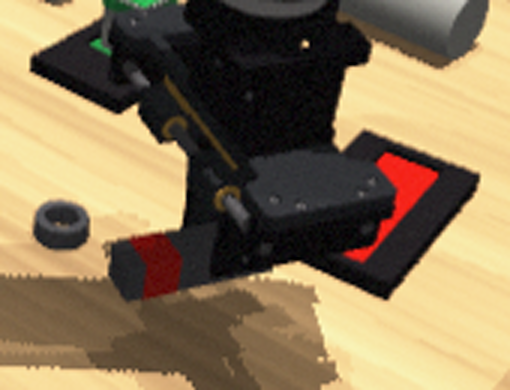

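arm_command([
  [0,0,-1.5],
  [0,0,-1.5],
  [0,0,0],
  [0,0,0],
  [0,0,0],
  [0,0,0],
  [0,0,0],
], twist=[0,0,-8.5,-8.5,-8.5,-8.3,0])

```text
time_s: 30.2
tool_pos: [0.4103, -0.3264, 0.0922]
tool_rot: [178.2, -2.6, 96.2]
force: [0.3, -1.2, -7.3]
grip_width: 0.0247
```

```bash
python3 -c "
from h import *
go(.589,-.344,.085,95.2)
s=optics.read_camera('side');c=optics.read_camera('top')
for z in(.03,.05,.07): p=cast(c,(403,150),z)[0]; print(z,p,proj(s,(*p,z)))"
```

```text
t 30.2 pos [ 0.4103 -0.3264  0.0922] rot [178.2329  -2.6304  96.1937] w 0.0247 q7 141.9 F [ 0.332  -1.1751 -7.3441]
twist 0.99 dx,dy,dz tool [-3.37 17.63  0.72]
0.03 [ 0.6118 -0.2424] [439.8021 254.9077]
0.05 [ 0.6061 -0.2394] [438.4456 247.4115]
0.07 [ 0.6004 -0.2364] [437.0569 239.7368]
```

arm_command([
  [-0.55,2.9,0],
  [-0.55,2.9,0],
  [-0.55,2.9,0],
  [-0.55,2.9,0],
  [-0.55,2.9,0],
  [-0.55,2.9,0],
  [0,0,0],
], twist=[1,0,0,0,0,0,0])

```text
time_s: 31.18
tool_pos: [0.5917, -0.3433, 0.0944]
tool_rot: [178.5, -2.8, 94.3]
force: [-0.2, -0.1, -6.6]
grip_width: 0.0242
```

```bash
python3 -c "
from h import *
go(.589,-.344,.03,95.2)"
```

```text
t 31.18 pos [ 0.5917 -0.3433  0.0944] rot [178.4865  -2.8048  94.2561] w 0.0242 q7 136.3 F [-0.1654 -0.0579 -6.555 ]
twist -0.94 dx,dy,dz tool [-0.04 -0.28  6.44]
```

arm_command([
  [-0.2,-0.4,0],
  [0,0,1.2],
  [0,0,1.2],
  [0,0,1.2],
  [0,0,1.2],
  [0,0,0.6],
  [0,0,0],
], twist=[-0.9,0,0,0,0,0,0])

```text
time_s: 32.05
tool_pos: [0.5847, -0.3425, 0.0344]
tool_rot: [178.8, -2.9, 94.9]
force: [-1.8, 0.5, -6.8]
grip_width: 0.0243
```

```bash
python3 -c "
from h import *
go(.589,-.344,.0203,95.2)
s=optics.read_camera('side')
cv2.imwrite('pics/t3.png',cv2.resize(s['img'][220:340,400:560],None,fx=3.5,fy=3.5,interpolation=cv2.INTER_CUBIC))"
```

```text
t 32.05 pos [ 0.5847 -0.3425  0.0344] rot [178.7536  -2.9211  94.9386] w 0.0243 q7 138.7 F [-1.7652  0.4672 -6.7678]
twist -0.26 dx,dy,dz tool [-0.19  0.41  1.41]
```

View pics/t3.png

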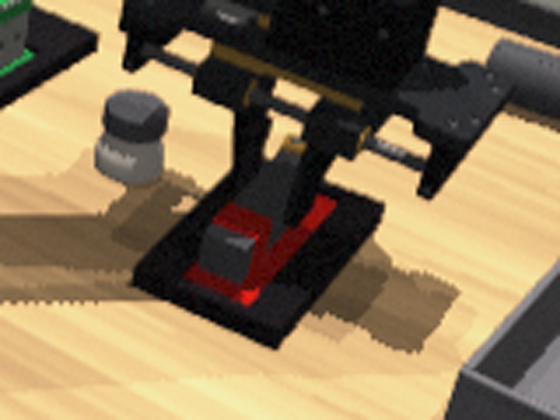

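The tool hovers over the red recess, about 4 mm short in x. I'll correct and lower it.

arm_command([
  [-0.2,0.3,0],
  [0,0,0.5],
  [0,0,0.5],
  [0,0,0],
], twist=[0,0,0,0])

```text
time_s: 32.6
tool_pos: [0.5895, -0.3446, 0.0254]
tool_rot: [178.6, -2.8, 95.0]
force: [0.3, 0.1, -6.7]
grip_width: 0.0241
```

```bash
python3 -c "
from h import *
go(.589,-.344,.0203,95.2)"
```

```text
t 32.6 pos [ 0.5895 -0.3446  0.0254] rot [178.6017  -2.8247  94.9546] w 0.0241 q7 138.9 F [ 0.3287  0.1256 -6.6648]
twist -0.25 dx,dy,dz tool [ 0.06 -0.05  0.51]
```

arm_command([
  [0,-0.1,0.25],
  [0,0,0.2],
  [0,0,0],
], twist=[0,0,0])

```text
time_s: 32.98
tool_pos: [0.5887, -0.3446, 0.0215]
tool_rot: [178.6, -2.8, 95.0]
force: [-1.0, 1.3, -3.7]
grip_width: 0.0242
```

```bash
python3 -c "
from h import *
go(.589,-.344,.0203,95.2)"
```

```text
t 32.98 pos [ 0.5887 -0.3446  0.0215] rot [178.5808  -2.824   94.9541] w 0.0242 q7 139.1 F [-1.0485  1.2656 -3.7339]
twist -0.25 dx,dy,dz tool [0.05 0.04 0.12]
```

arm_command([
  [0,0,0],
  [0,0,0],
  [0,0,0],
  [0,0,-1],
  [0,0,-2],
  [0,0,-3],
  [0,0,-3],
  [0,0,-3],
  [0,-3,-3],
  [0,-3,0],
], twist=[0,0,0,0,0,0,0,0,0,0], grip=70)

```text
time_s: 34.22
tool_pos: [0.5297, -0.3605, 0.1879]
tool_rot: [177.7, -2.2, 95.1]
force: [-0.7, -0.6, -1.3]
grip_width: 0.0607
```

arm_command([
  [3,-3,0],
  [3,-3,0],
  [3,-3,0],
  [3,-3,0],
  [3,-1,0],
  [3,0,0],
  [0,0,0],
  [0,0,0],
], twist=[0,0,0,0,0,0,0,0])

```text
time_s: 35.22
tool_pos: [0.3789, -0.1947, 0.2016]
tool_rot: [176.6, -1.9, 94.5]
force: [0.4, -0.2, 0.1]
grip_width: 0.061
```

```bash
python3 -c "
from h import *
go(.4,-.2,.2,95)
s=optics.read_camera('side');c=optics.read_camera('top')
for n,p in dict(sl=(.642,.117,.068),bl=(.641,-.106,.058),tt=(.589,-.344,.033),bb=(.605,.366,.036)).items(): print(n,'expected top',proj(c,p).round(1),'side',proj(s,p).round(1))
a=cv2.resize(c['img'][100:210,110:490],(800,232),interpolation=cv2.INTER_CUBIC); b=cv2.resize(s['img'][150:340,200:540],(640,358),interpolation=cv2.INTER_CUBIC)
cv2.imwrite('pics/f1.png',np.vstack([a,cv2.copyMakeBorder(b,0,0,0,160,cv2.BORDER_CONSTANT)]))"
```

```text
t 35.23 pos [ 0.3789 -0.1947  0.2016] rot [176.5841  -1.9408  94.4958] w 0.061 q7 116.1 F [ 0.4098 -0.1854  0.1266]
twist -0.5 dx,dy,dz tool [-0.71  2.06  0.16]
sl expected top [242.7 135.5] side [326.8 183.1]
bl expected top [343.1 135.1] side [397.1 216.7]
tt expected top [448.6 158.4] side [478.2 278.1]
bb expected top [136.1 158. ] side [253.7 170.6]
```

View pics/f1.png

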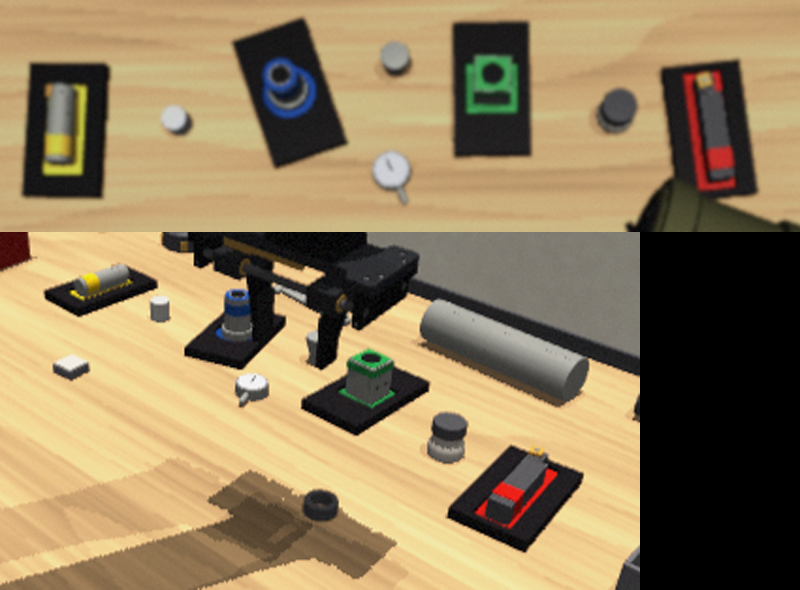

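All four appear to be in their nests, with the gauge still in place. The turning tool looks shifted toward its head end, so I'll measure it and the gauge.

```bash
python3 -c "
from h import *
s=optics.read_camera('side');c=optics.read_camera('top')
for n,cam,(x0,y0,x1,y1) in(('top',c,(425,125,470,200)),('side',s,(430,255,520,330))):
  H=cv2.cvtColor(cam['img'],cv2.COLOR_BGR2HSV)[y0:y1,x0:x1]
  m=((H[...,1]<110)&(H[...,2]>50)&(H[...,2]<130)).astype(np.uint8)*255
  q=max(cv2.findContours(m,cv2.RETR_EXTERNAL,cv2.CHAIN_APPROX_NONE)[0],key=cv2.contourArea)+np.array([x0,y0]); q=q.astype(int)
  print(n,cv2.boundingRect(q.astype(np.int32)),rect(cam,q,.033))
e=np.array([np.cos(np.deg2rad(5)),np.sin(np.deg2rad(5))]);o=np.array([.589,-.344])
P=lambda cam,a,z,b=0:(proj(cam,(*(o+e*a+np.array([-e[1],e[0]])*b),z)))
S=7
for n,cam,(x0,y0,x1,y1) in(('top',c,(420,125,475,200)),('side',s,(435,255,510,330))):
  v=cv2.resize(cam['img'][y0:y1,x0:x1],None,fx=S,fy=S,interpolation=cv2.INTER_CUBIC)
  for a in(-.0575,-.047,-.025,.0575):
    u=(P(cam,a,.033 if a<.05 else .037)-[x0,y0]+.5)*S; cv2.circle(v,tuple(int(t) for t in u),4,(255,255,0),1)
  for a in(-.0655,.0655):
   for b in(-.0205,.0205):
    u=(P(cam,a,.014,b)-[x0,y0]+.5)*S; cv2.circle(v,tuple(int(t) for t in u),4,(0,255,255),1)
  cv2.imwrite(f'pics/z_{n}.png',v)
a,b=cv2.imread('pics/z_top.png'),cv2.imread('pics/z_side.png')
cv2.imwrite('pics/z.png',cv2.resize(np.hstack([a,b]),None,fx=.85,fy=.85))
H=cv2.cvtColor(c['img'],cv2.COLOR_BGR2HSV)
k=np.zeros(H.shape[:2],np.uint8);w=cv2.inRange(H,np.array((8,60,110)),np.array((22,190,255)));k[165:203,280:312]=255-w[165:203,280:312]
q=max(cv2.findContours(k,cv2.RETR_EXTERNAL,cv2.CHAIN_APPROX_NONE)[0],key=cv2.contourArea);print('gauge',rect(c,q,.012))
"
```

```text
top (442, 141, 15, 30) (array([ 0.5967, -0.3455]), (66.98310852050781, 25.64754295349121), 3.536098003387451)
side (467, 266, 24, 21) (array([ 0.5997, -0.3427]), (75.60012817382812, 29.43292999267578), 10.50901985168457)
gauge (array([0.5458, 0.0054]), (53.769317626953125, 41.03175735473633), -10.088668823242188)
```

View pics/z.png

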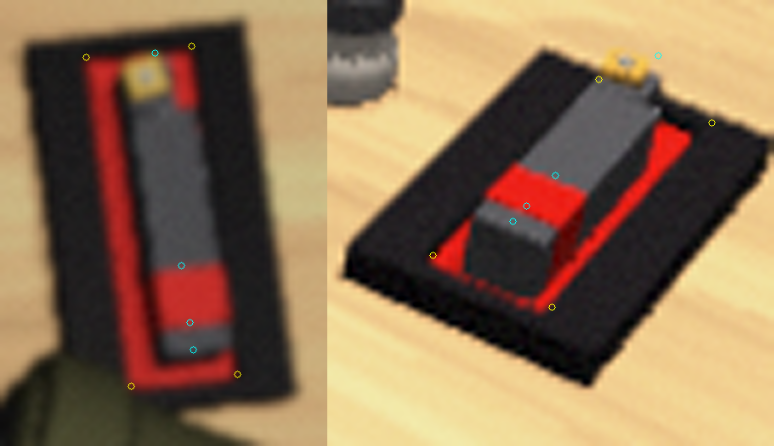

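In the enlarged crop the tape edges lie on the points predicted for a centred tool, in the left (top) half of the crop at about (181,266) and (190,322). Red floor shows at both ends, so the tool is seated, and the gauge reads exactly as before. Handing in.

```bash
python3 -c "
from h import *
print(env.sign_off())"
```

```text
the job is handed in; nothing more can be done
None
```

All four tools are in the nests of their own colours, and I handed the job in at about 35 s of the 106 s allowed. No verdict was reported.

- **Fit:** In the last pictures the sleeve, block, turning tool and boring bar each stand or lie on their coloured floors with floor showing around them. I measured only the bar and the turning tool after release:
  - The bar sits about 4 mm off centre along its length.
  - The turning tool is within a few millimetres in the top view; the side view puts it about 2 px off, within calibration error.
- **Gauge and arm:** The dial gauge measured exactly where it was at the start. The arm is clear, about 0.2 m up.
- **Not as planned:** The gripper drifted to about 3° of tilt during the moves and could not be levelled. The tools were let go slightly tilted just above the floor and settled flat as far as the pictures show. Heights and tilts were judged by eye only.

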